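Index the printing-block turntable to its next hole

TASK

Turn the printing-block turntable by one index hole: pull its spring plunger up by the knob, swing the knob round to the side where the black ink bowl stands, and let the plunger snap fully home in the very next hole on that side, so that the table is locked again. That hole is hidden under the disc and has to be found by feel: turn gently, never force the pin sideways or down, and leave everything else on the bench where it is.

Things in the scene. Friction and masses are not known exactly. Their poses are not given: they have to be found in the camera images.
- turntable: The fixed base of the index turntable: a 250 mm square dark steel foot, 12 mm thick, bolted to the bench, with a grey drum on it. Origin on the turning axis at bench height, z up; its -x axis points roughly to the robot, and that is the side where the knob starts.
- disc (a point): Centre of the aluminium disc's top face, on the turning axis: radius 145 mm, 64 mm above the bench. Turns with the disc. The knob stands at 115 mm along its -x axis; a wooden printing block (160 x 110 mm, top 90 mm above the bench) is clamped on the half away from the knob, its near clamp bar 33 mm from the axis.
- index_plate (a point): Centre of the flat fixed index plate hidden below the disc (top 45 mm above the bench). Its holes lie on a circle of radius 115 mm: one where the pin starts (angle 0), on either side the next one 32 to 48 degrees away (different each time, and on the two sides), and one more 40 degrees beyond that. The pin has about 1 mm of play either way in a hole.
- stage (a joint): Angle of the disc, rad, 0 at the start; positive turns counterclockwise seen from above, which carries the knob from the base's -x side towards the base's -y side; negative carries it towards +y. The disc stays where it is left (about 1.5 N at the knob to turn it, plus the rub of the pin on the plate).
- plunger (a joint): Lift of the spring plunger, m: 0 fully home with its pin 11 mm deep in a hole, about 0.011 when the pin tip rides on the plate between holes, 0.016 at its upper stop. The spring pulls down with 7 N when home and 13 N at the top, and a greased guide adds a drag of 40 N per m/s; let go between holes, the pin rides on the plate under the spring and drops into the next hole it is slid over.
- knob (a point): Centre of the plunger's black round knob, which travels up with the plunger and round with the disc, 115 mm from the turning axis. The knob is a plain upright cylinder 32 mm in diameter and 22 mm high (from 90 to 112 mm above the bench when home); below it are a 12 mm stem and a 25 mm wide guide bush whose top is 77 mm above the bench. No part within 50 mm of it except the disc below.
- pin: The steel pin under the knob, 10 mm in diameter with a round tip, hidden below the disc; moves with the knob. It bends if it is pressed hard against the wall of a hole or down on the plate (more than 35 N).
- ink_bowl: Black open ink bowl, 104 mm across and 50 mm high, standing on the bench to one side of the turntable (the base's +y or -y side); origin at the centre of its underside. It shows which way to turn, and is not to be touched.
- rubbing_pad: Brown rubbing pad with a dark wooden back, 115 x 62 x 48 mm, on the turntable's other side; origin at the centre of its underside. A bystander.
- chisel: Wooden-handled carving tool, 190 mm long, lying on the bench. A bystander.
- mallet: Wooden mallet, 240 mm long, lying on the bench. A bystander.
- brush: Flat brush, 200 mm long, lying on the bench. A bystander.
- weight: Brass paperweight with a round grip, 52 mm across and 56 mm high. A bystander.
- spare_block: Spare carved printing block, 150 x 100 x 22 mm, lying on the bench. A bystander.

How it is judged:
By the outcome, as a careful person would: the job done as asked, in the order asked, and still so for the second after the job is handed in, with the robot touching nothing.
It also fails if it takes over 48 s, if anything falls off the work surface, if the arm or the gripper's body presses on something with over 40 N, if the wrist force passes 120 N, or if a joint passes its speed limit or range.

ROBOT

A 7-joint arm with a two-finger parallel gripper is mounted at the origin on the work surface. World frame = base frame: x ahead of the robot, y to its left, z up, the work surface at z = 0. Lengths are in m, angles in rad, forces in N, time in s.
With the tool pointing down it reaches from about 0.425 to 1.025 m from the base axis. Payload 9.4 kg.
Tool frame: the origin (TCP) lies at the very end of the fingers, on their centre line; the grasp point (between the pads) lies 19 mm behind it (ctrl.tcp_to_grasp is the distance from the TCP to the grasp point, in m); z points along the fingers, x is the direction in which the jaws open and shut, and the axes are right-handed (so a half turn about z gives the same grasp; the last joint's range is limited). The gripper opens to 93 mm and grips with 3 to 60 N. Pads are 15 mm wide; open, the fingers measure 128 mm over their backs; the gripper's body (75 mm by 188 mm) begins 65 mm behind the grasp point.
Start: joints at [1.19, 0.599, -0.003, 1.599, 0.002, 0.943, -0.08], TCP at [0.217, -0.692, 0.219] pointing down, gripper open.
Joint ranges: [-2.57, 2.57], [-0.35, 1.97], [-1.29, 1.29], [0.11, 2.56], [-1.05, 4.19], [0.11, 1.86], [-2.63, 2.63]. Speed limits (rad/s): [2.22, 2.22, 3.01, 3.01, 3.14, 3.14, 3.14].

INTERFACE

Orientations are given as a unit quaternion [x, y, z, w].
In Python, from rig import sensors, get_image, get_calibration, ticket, ctrl gives the robot as it stands.
- The arm moves only by the tool servo_tool, never from a script. Its argument "steps" is a list of rows, each an object of numbers: "tx", "ty", "tz": the shift along the tool's x, y, z in mm; "spin": the turn about the tool's z in degrees; "fingers": the opening in per cent of the stroke, from 0 (shut) to 100 (fully open). In form: [{"tx": .., "ty": .., "tz": .., "spin": .., "fingers": ..}, ...]. A call has 1 to 5 rows; each row is the pose to reach, as a shift and turn from the pose commanded when the call began, along the tool's axes at that moment; what a row does not reach only later rows make up. A row lasts 1/10 s, in which the tool goes at most 50 mm and 8.59 degrees, less where a joint would pass 70% of its speed; a pose out of reach is approached as far as the arm can. A call with a gripper value outside its range is refused whole. The fingers move at their own pace and stop on an object; "grip_force" is the grip in N (left out, the last holds). Time passes only in rows, so rows that repeat a pose let the fingers close. It gives the time, the measured TCP pose, the force and the opening at its end, in the units of the state.
- sensors.read_state(): the state, without advancing time (a new reading comes with each control period).
- get_image(name): name is "side" or "top"; returns the picture (480x640x3 uint8, red, green, blue); there is no depth.
- get_calibration(name): a dict with "K" (3x3 intrinsics, pixels), "dist" ([k1, k2, p1, p2, k3] as OpenCV has them; the pictures are not rectified), "R" (3x3) and "t" (3): a world point X has camera coordinates R X + t. Camera axes: x right, y down, z forward; pixel columns grow to the right and rows downward; lengths in m; the calibration is good to about 2 mm. A picture is of the moment at which its call begins. get_calibration takes no time and is no camera call.
- ticket.sign_off(): hands the job in, once; it reports no verdict.
The state is a dict: "clock": time; "qpos": joint angles; "joint_vel": joint speeds; "joint_efforts": joint torques, N m; "position": TCP position; "orientation": TCP orientation; "wrist_force": force on the tool from outside, world axes, zero at the start; "moment": the same for the moment, N m; "gripper_width": opening from 0.0 (shut) to 1.0 (fully open).
Only numpy, scipy, OpenCV 4.12 (cv2) and the standard library are available. Lean on these libraries where they do the work, as an engineer would, in place of code of your own. Each camera call takes 0.05 s, during which the arm holds its last target.

## Working session

There is one attempt and no reset: what is moved stays moved. The work goes in short steps, Python scripts to look and compute and a tool call to move; the robot and the scene stay as the last step left them, time stands still between calls to the robot, and variables do not carry over. Pictures are saved under pics/ and viewed, and the job is handed in when it is done.

Besides the shell and the picture viewer there is one more tool, called after "Request:" as name([rows], argument=value, ...), one row to a line, values as JSON. servo_tool: Moves the arm, as the interface text tells. Its arguments: {"type":"object","properties":{"steps":{"type":"array"},"grip_force":{"type":"number"}},"required":["steps"]}

```bash
mkdir -p pics; ls; python3 - <<'E'
from rig import sensors,get_image,get_calibration,ctrl
import cv2
print(sensors.read_state())
for n in("side","top"):
    cv2.imwrite(f"pics/{n}0.png",get_image(n)[:,:,::-1]); print(n,get_calibration(n))
print(ctrl.tcp_to_grasp)
E
```

```text
pics
{'clock': 0.0, 'qpos': array([ 1.1902734 ,  0.60011682, -0.00253822,  1.60011986,  0.0017914 ,
        0.94287135, -0.07978156]), 'joint_vel': array([-0.00052095, -0.0030213 ,  0.00141119, -0.00203688, -0.0004855 ,
        0.00055512, -0.00049162]), 'joint_efforts': array([-2.11113470e-04, -7.65080237e+01,  1.49733894e+00, -2.52341402e+01,
       -5.24210790e-02,  1.70278904e-02,  1.65306492e-04]), 'position': array([ 0.21673889, -0.6913464 ,  0.2177696 ]), 'orientation': array([ 8.05988245e-01, -5.91931057e-01, -6.47388246e-04, -3.91576862e-04]), 'wrist_force': array([-0.31440383, -0.04319807, -0.03358367]), 'moment': array([ 0.00782005, -0.01686413,  0.0075749 ]), 'gripper_width': 0.998264316724865}
side {'K': array([[507.44696074,   0.        , 321.30367772],
       [  0.        , 507.44696074, 234.46369206],
       [  0.        ,   0.        ,   1.        ]]), 'dist': array([-0.09764164,  0.        ,  0.        ,  0.        ,  0.        ]), 'R': array([[-0.79526612, -0.6061505 , -0.01154891],
       [-0.41502798,  0.55820285, -0.7184437 ],
       [ 0.44193164, -0.56656081, -0.69548923]]), 't': array([0.4071678 , 0.27680556, 1.17770463])}
top {'K': array([[465.38576233,   0.        , 327.61629327],
       [  0.        , 465.38576233, 246.12756419],
       [  0.        ,   0.        ,   1.        ]]), 'dist': array([-0.12355523,  0.        ,  0.        ,  0.        ,  0.        ]), 'R': array([[-0.06042944, -0.99816618, -0.00354449],
       [-0.97442178,  0.05976122, -0.21663516],
       [ 0.21644971, -0.00963732, -0.9762462 ]]), 't': array([0.00980635, 0.54904081, 1.39055028])}
0.0188
```

View pics/side0.png

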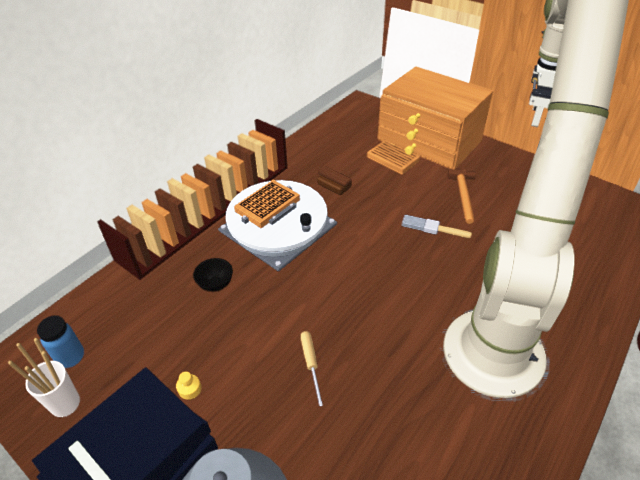

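View pics/top0.png

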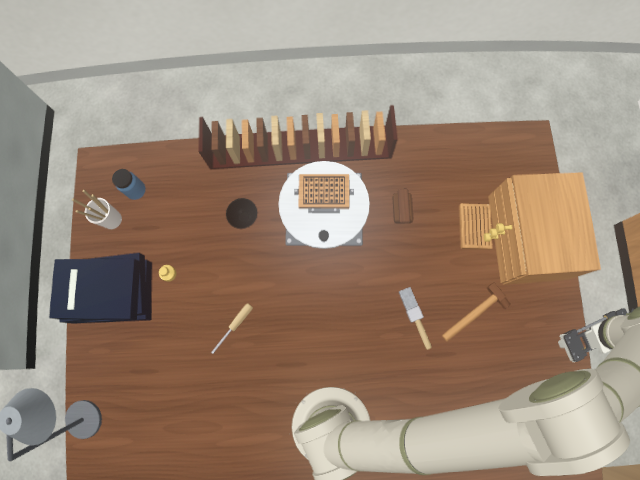

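The top view shows the disc near (324,204) and the knob near (324,236). The bowl is at (241,213), which is the +y side, so the knob must turn clockwise (stage negative). Next I'll measure the poses.

```bash
cat > h.py <<'E'
import numpy as np, cv2
from rig import sensors,get_image,get_calibration,ctrl
def ray(n,uv):
    c=get_calibration(n); p=cv2.undistortPoints(np.array([[uv]],float),c["K"],c["dist"])[0,0]
    d=c["R"].T@np.array([p[0],p[1],1]); o=-c["R"].T@c["t"]; return o,d/np.linalg.norm(d)
def plane(n,uv,z):
    o,d=ray(n,uv); return o+d*(z-o[2])/d[2]
def tri(a,b):
    (o1,d1),(o2,d2)=ray("side",a),ray("top",b)
    s=np.linalg.lstsq(np.c_[d1,-d2],o2-o1,rcond=None)[0]
    p,q=o1+s[0]*d1,o2+s[1]*d2; return (p+q)/2,np.linalg.norm(p-q)
def proj(n,X):
    c=get_calibration(n); return cv2.projectPoints(np.array(X,float).reshape(-1,1,3),cv2.Rodrigues(c["R"])[0],c["t"],c["K"],c["dist"])[0][:,0]
E
python3 - <<'E'
from h import *
for n,win in(("top",(265,150,385,260)),("side",(210,170,345,275))):
    im=cv2.imread(f"pics/{n}0.png"); x0,y0,x1,y1=win
    w=im[y0:y1,x0:x1]; 
    hsv=cv2.cvtColor(w,cv2.COLOR_BGR2HSV)
    m=((hsv[...,2]>170)&(hsv[...,1]<50)).astype(np.uint8)
    c=max(cv2.findContours(m,cv2.RETR_EXTERNAL,cv2.CHAIN_APPROX_NONE)[0],key=cv2.contourArea)
    h=cv2.convexHull(c)[:,0]+[x0,y0]
    P=np.array([plane(n,u,0.064) for u in h.astype(float)])[:,:2]
    A=np.c_[2*P,np.ones(len(P))]; s=np.linalg.lstsq(A,(P**2).sum(1),rcond=None)[0]
    print(n,"disc",s[:2],np.sqrt(s[2]+s[:2]@s[:2]))
    d=(hsv[...,2]<70).astype(np.uint8)
    k,l,st,ce=cv2.connectedComponentsWithStats(d)
    for i in range(1,k):
        if st[i,4]>25: print(n,st[i]+[x0,y0,0,0,0],ce[i]+[x0,y0])
    cv2.imwrite(f"pics/{n}_z.png",cv2.resize(w,None,fx=5,fy=5,interpolation=cv2.INTER_CUBIC))
E
```

```text
top disc [ 0.68949083 -0.01894916] 0.14543247139277485
side disc [ 0.68429027 -0.01393951] 0.14974279751826292
side [253 170  31  14 158] [265.53797468 175.85443038]
side [210 177  19  49 282] [219.67375887 203.96099291]
side [339 186   6   9  26] [342.15384615 190.57692308]
side [272 206  23  18  37] [282.59459459 214.64864865]
side [301 214  10  12 104] [305.33653846 219.22115385]
side [210 258  23  17 344] [219.97674419 266.74127907]
```

View pics/top_z.png

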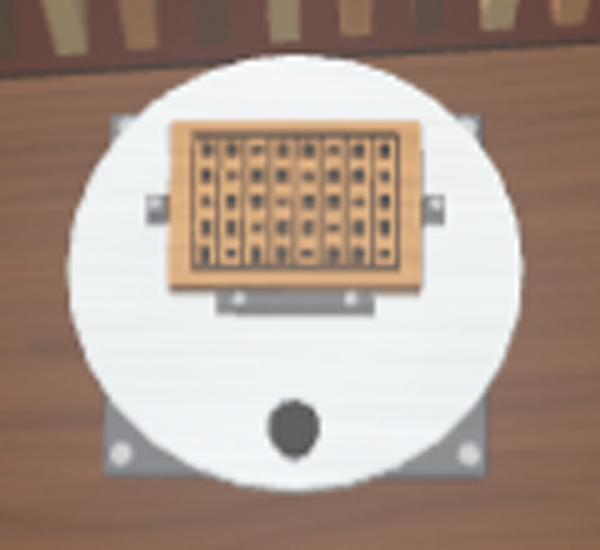

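View pics/side_z.png

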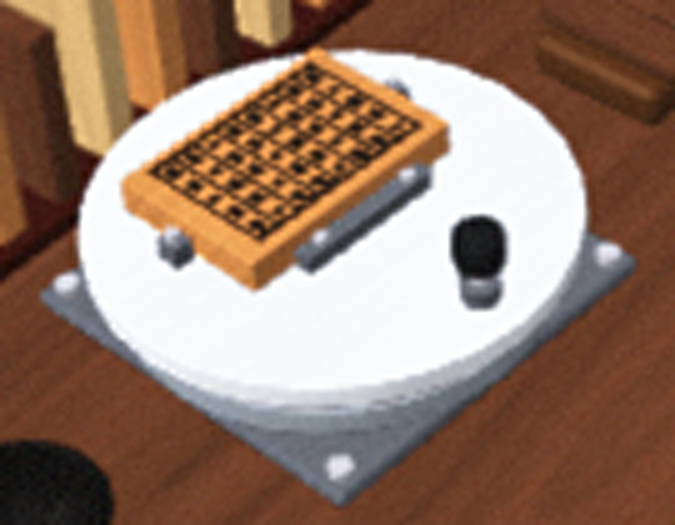

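```bash
python3 - <<'E'
from h import *
kt=(265+294/5-.4,150+425/5-.4); ks=(210+478/5-.4,170+247/5-.4)
print("knob tri",tri(ks,kt)); 
for z in(.09,.101,.112): print(z,plane("top",kt,z)[:2],plane("side",ks,z)[:2])
T=[(120,454),(469,454)];S=[(340,466),(608,253)]
for t,s in zip(T,S): print("bolt",tri((210+s[0]/5-.4,170+s[1]/5-.4),(265+t[0]/5-.4,150+t[1]/5-.4)))
# block corners top z=.09: front edge ends
for t,s in zip([(168,290),(421,292),(421,122),(170,122)],[(255,270),(448,130),(318,50),(123,183)]): print("block",tri((210+s[0]/5-.4,170+s[1]/5-.4),(265+t[0]/5-.4,150+t[1]/5-.4)))
print("bowl",plane("top",(241,213),.04)); print('pad',plane("top",(402,206),.04))
from scipy.spatial.transform import Rotation as R
s=sensors.read_state(); print(R.from_quat(s["orientation"]).as_matrix().round(4))
E
```

```text
knob tri (array([ 0.57569326, -0.01284542,  0.10102783]), np.float64(0.0012045457369375678))
0.09 [ 0.57897856 -0.01258343] [ 0.58294775 -0.02226873]
0.101 [ 0.57624642 -0.01255994] [ 0.57510778 -0.01304792]
0.112 [ 0.57351428 -0.01253644] [ 0.56726782 -0.00382711]
bolt (array([0.58386418, 0.10005805, 0.01961933]), np.float64(0.0006597635933894936))
bolt (array([ 0.57050815, -0.1243256 ,  0.01747909]), np.float64(0.0008307545283373))
block (array([0.67186415, 0.06103935, 0.08569281]), np.float64(0.0005013828557490066))
block (array([ 0.66255238, -0.09610238,  0.08381653]), np.float64(0.003051436225353277))
block (array([ 0.77264281, -0.10495626,  0.0865429 ]), np.float64(0.0008998415112252198))
block (array([0.78132976, 0.05380762, 0.08761253]), np.float64(0.0026756953418871285))
bowl [0.6796707  0.24890714 0.04      ]
pad [ 0.67110082 -0.27202694  0.04      ]
[[ 2.992e-01 -9.542e-01 -5.000e-04]
 [-9.542e-01 -2.992e-01  1.200e-03]
 [-1.300e-03  1.000e-04 -1.000e+00]]
```

```bash
cat >> h.py <<'E'
C=np.array([.6897,-.0193]); K0=np.array([.5750,-.0127]); A0=np.arctan2(*(K0-C)[::-1]); RK=.115
def yaw():
    from scipy.spatial.transform import Rotation as R
    x=R.from_quat(sensors.read_state()["orientation"]).as_matrix()[:,0]; return np.degrees(np.arctan2(x[1],x[0]))
def plan(x,y,z,yw=None):
    s=sensors.read_state(); a=yaw(); d=np.array([x,y,z])-s["position"]; c,q=np.cos(np.radians(a)),np.sin(np.radians(a))
    sp=0 if yw is None else (a-yw+180)%360-180
    return dict(tx=round(1e3*(d[0]*c+d[1]*q),1),ty=round(1e3*(d[0]*q-d[1]*c),1),tz=round(-1e3*d[2],1),spin=round(sp,2))
E
python3 -c "
from h import *
print(np.degrees(A0)); print(plan(.31,-.47,.25,86.7))"
```

```text
176.70675138401444
{'tx': np.float64(-183.4), 'ty': np.float64(-155.2), 'tz': np.float64(-32.1), 'spin': np.float64(-159.29)}
```

Request:
servo_tool([
  {"tx": -183,"ty": -155,"tz": -32,"spin": -40,"fingers": 80},
  {"tx": -183,"ty": -155,"tz": -32,"spin": -40,"fingers": 80},
  {"tx": -183,"ty": -155,"tz": -32,"spin": -40,"fingers": 80},
  {"tx": -183,"ty": -155,"tz": -32,"spin": -40,"fingers": 80},
  {"tx": -183,"ty": -155,"tz": -32,"spin": -40,"fingers": 80},
], grip_force=30)

```text
clock: 0.6
position: [0.3107, -0.4681, 0.2508]
orientation: [0.961, -0.277, -0.0, -0.0]
wrist_force: [1.4, 0.2, 0.7]
gripper_width: 0.798
```

```bash
python3 -c "
from h import *
print(sensors.read_state()['position'],sensors.read_state()['qpos'],yaw(),plan(.4,-.25,.24,86.7))"
```

```text
[ 0.31074003 -0.46813039  0.25077792] [ 1.05069552  0.37568019 -0.22651394  1.931443    0.1099464   0.84670162
  0.2045928 ] -32.192492103155615 {'tx': np.float64(-40.7), 'ty': np.float64(-232.2), 'tz': np.float64(10.8), 'spin': np.float64(-118.89)}
```

Request:
servo_tool([
  {"tx": -41,"ty": -232,"tz": 10,"spin": -42,"fingers": 80},
  {"tx": -41,"ty": -232,"tz": 10,"spin": -42,"fingers": 80},
  {"tx": -41,"ty": -232,"tz": 10,"spin": -42,"fingers": 80},
  {"tx": -41,"ty": -232,"tz": 10,"spin": -42,"fingers": 80},
  {"tx": -41,"ty": -232,"tz": 10,"spin": -42,"fingers": 80},
])

```text
clock: 1.1
position: [0.4011, -0.2502, 0.2406]
orientation: [0.996, 0.086, 0.0, -0.0]
wrist_force: [1.1, -0.0, 0.6]
gripper_width: 0.797
```

```bash
python3 -c "
from h import *
print(sensors.read_state()['position'],sensors.read_state()['qpos'],yaw(),plan(.52,-.06,.22,86.7))"
```

```text
[ 0.40113107 -0.25022166  0.24063589] [ 0.81543309  0.30113596 -0.47740372  2.1133661   0.19683008  0.76873709
  0.38659609] 9.87690354543877 {'tx': np.float64(149.7), 'ty': np.float64(-167.0), 'tz': np.float64(20.6), 'spin': np.float64(-76.82)}
```

Request:
servo_tool([
  {"tx": 150,"ty": -167,"tz": 20,"spin": -42,"fingers": 80},
  {"tx": 150,"ty": -167,"tz": 20,"spin": -42,"fingers": 80},
  {"tx": 150,"ty": -167,"tz": 20,"spin": -42,"fingers": 80},
  {"tx": 150,"ty": -167,"tz": 20,"spin": -42,"fingers": 80},
  {"tx": 150,"ty": -167,"tz": 20,"spin": -42,"fingers": 80},
])

```text
clock: 1.6
position: [0.5229, -0.0598, 0.2205]
orientation: [0.899, 0.438, 0.001, -0.001]
wrist_force: [0.5, 1.0, -0.8]
gripper_width: 0.797
```

```bash
python3 -c "
from h import *
print(sensors.read_state()['position'],sensors.read_state()['qpos'],yaw(),plan(.575,-.0127,.18,86.7))"
```

```text
[ 0.52289694 -0.05978064  0.22050579] [ 0.49967836  0.43007133 -0.67296707  2.02158697  0.36527711  0.80832494
  0.52174702] 51.96434479842858 {'tx': np.float64(69.2), 'ty': np.float64(12.0), 'tz': np.float64(40.5), 'spin': np.float64(-34.74)}
```

Request:
servo_tool([
  {"tx": 69,"ty": 12,"tz": 40,"spin": -34.7,"fingers": 80},
  {"tx": 69,"ty": 12,"tz": 40,"spin": -34.7,"fingers": 80},
  {"tx": 69,"ty": 12,"tz": 40,"spin": -34.7,"fingers": 80},
  {"tx": 69,"ty": 12,"tz": 40,"spin": -34.7,"fingers": 80},
  {"tx": 69,"ty": 12,"tz": 40,"spin": -34.7,"fingers": 80},
])

```text
clock: 2.1
position: [0.5733, -0.0175, 0.1798]
orientation: [0.73, 0.684, -0.0, -0.001]
wrist_force: [-0.2, -0.2, -0.3]
gripper_width: 0.8
```

```bash
python3 -c "
from h import *
print(sensors.read_state()['position'],sensors.read_state()['qpos'],yaw(),plan(.575,-.0127,.082,86.7))
for n,b in(('side',(200,130,440,290)),('top',(230,140,430,290))):
    im=get_image(n)[:,:,::-1]; cv2.imwrite('pics/'+n+'1.png',cv2.resize(im[b[1]:b[3],b[0]:b[2]],None,fx=3,fy=3))
"
```

```text
[ 0.57330964 -0.01752018  0.17979623] [ 0.4645966   0.57571871 -0.78566904  1.95536798  0.54450182  0.83543891
  0.88535373] 86.25261859226288 {'tx': np.float64(4.9), 'ty': np.float64(1.4), 'tz': np.float64(97.8), 'spin': np.float64(-0.45)}
```

View pics/side1.png

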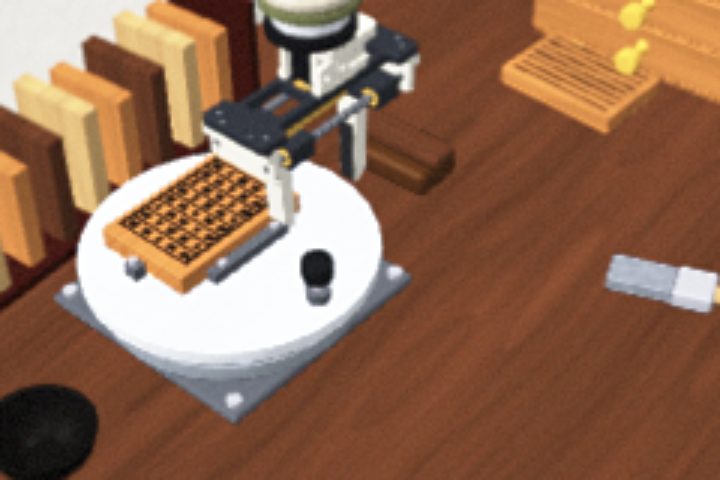

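View pics/top1.png

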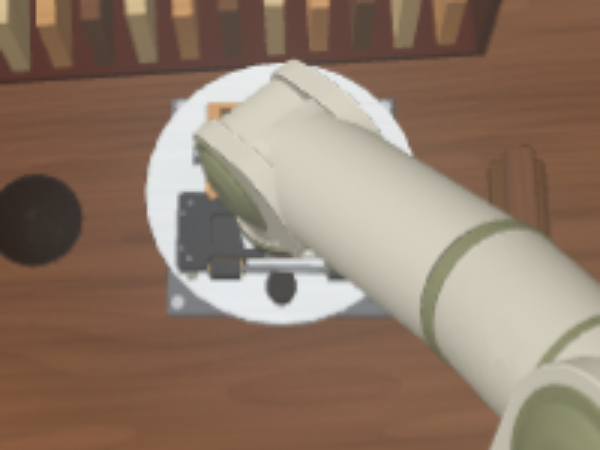

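```bash
python3 -c "
from h import *
print(proj('side',[[.5733,.0197,.18],[.5733,-.0547,.18]])); 
p=sensors.read_state()['position']; print(p,plan(.575,-.0127,.082,86.7))"
```

```text
[[296.71324399 203.34159956]
 [314.59795554 188.57835159]]
[ 0.57333862 -0.01782003  0.18031799] {'tx': np.float64(5.2), 'ty': np.float64(1.3), 'tz': np.float64(98.3), 'spin': np.float64(-0.85)}
```

Request:
servo_tool([
  {"tx": 5,"ty": 1.3,"tz": 0,"spin": -0.6,"fingers": 80},
  {"tx": 5,"ty": 1.3,"tz": 25,"spin": -0.6,"fingers": 80},
  {"tx": 5,"ty": 1.3,"tz": 50,"spin": -0.6,"fingers": 80},
  {"tx": 5,"ty": 1.3,"tz": 58,"spin": -0.6,"fingers": 80},
  {"tx": 5,"ty": 1.3,"tz": 58,"spin": -0.6,"fingers": 80},
])

```text
clock: 2.7
position: [0.5747, -0.0124, 0.122]
orientation: [0.727, 0.686, -0.001, -0.001]
wrist_force: [0.0, -0.4, 0.5]
gripper_width: 0.796
```

```bash
python3 -c "
from h import *
p=sensors.read_state()['position']; print(p,yaw(),plan(.575,-.0127,.082,86.7))"
```

```text
[ 0.57470717 -0.01240281  0.12200528] 86.6758464017906 {'tx': np.float64(-0.3), 'ty': np.float64(0.3), 'tz': np.float64(40.0), 'spin': np.float64(-0.02)}
```

Request:
servo_tool([
  {"tz": 20,"fingers": 80},
  {"tz": 39,"fingers": 80},
  {"tz": 39,"fingers": 80},
  {"tz": 39,"fingers": 40},
  {"tz": 39,"fingers": 40},
])

```text
validation failed for argument at $.st...
```

```bash
python3 -c "
from h import *
s=sensors.read_state();print(s['position'],yaw(),s['wrist_force'],s['gripper_width'],plan(.575,-.0127,.082,86.7))
im=get_image('side')[:,:,::-1]; b=(220,150,380,270); cv2.imwrite('pics/side2.png',cv2.resize(im[b[1]:b[3],b[0]:b[2]],None,fx=5,fy=5))
"
```

```text
[ 0.57470717 -0.01240281  0.12200528] 86.6758464017906 [ 0.04424189 -0.38375023  0.54631248] 0.7962300819054526 {'tx': np.float64(-0.3), 'ty': np.float64(0.3), 'tz': np.float64(40.0), 'spin': np.float64(-0.02)}
```

View pics/side2.png

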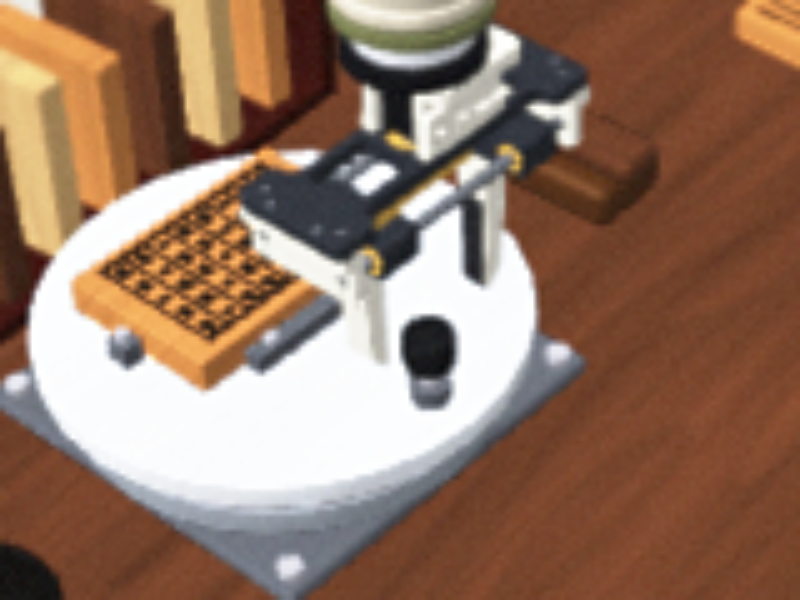

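Request:
servo_tool([
  {"tx": 0,"ty": 0.3,"tz": 20,"spin": 0,"fingers": 80},
  {"tx": 0,"ty": 0.3,"tz": 39,"spin": 0,"fingers": 80},
  {"tx": 0,"ty": 0.3,"tz": 40,"spin": 0,"fingers": 80},
  {"tx": 0,"ty": 0.3,"tz": 40,"spin": 0,"fingers": 80},
  {"tx": 0,"ty": 0.3,"tz": 40,"spin": 0,"fingers": 45},
])

```text
clock: 3.25
position: [0.5762, -0.0124, 0.0839]
orientation: [0.727, 0.686, 0.001, 0.001]
wrist_force: [-0.2, 0.1, 0.0]
gripper_width: 0.754
```

```bash
python3 -c "
from h import *
s=sensors.read_state();print(s['position'],yaw(),s['wrist_force'],s['gripper_width'],plan(.575,-.0127,.082,86.7))
im=get_image('side')[:,:,::-1]; b=(220,150,380,270); cv2.imwrite('pics/side3.png',cv2.resize(im[b[1]:b[3],b[0]:b[2]],None,fx=5,fy=5))
"
```

```text
[ 0.5762279  -0.01244772  0.083921  ] 86.6970530304298 [-0.20967694  0.11005983  0.0035464 ] 0.7543298742709283 {'tx': np.float64(-0.3), 'ty': np.float64(-1.2), 'tz': np.float64(1.9), 'spin': np.float64(-0.0)}
```

View pics/side3.png

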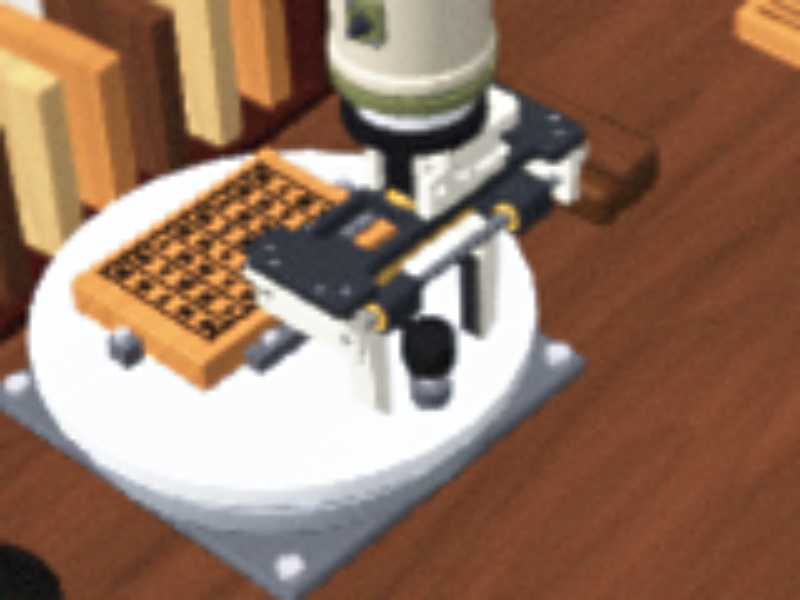

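The side view shows the knob between the two fingers. I'll close softly first and read the side force.

Request:
servo_tool([
  {"tx": 0,"ty": -0.5,"tz": 2,"spin": 0,"fingers": 45},
  {"tx": 0,"ty": -0.5,"tz": 2,"spin": 0,"fingers": 40},
  {"tx": 0,"ty": -0.5,"tz": 2,"spin": 0,"fingers": 37},
  {"tx": 0,"ty": -0.5,"tz": 2,"spin": 0,"fingers": 34},
  {"tx": 0,"ty": -0.5,"tz": 2,"spin": 0,"fingers": 30},
], grip_force=10)

```text
clock: 3.8
position: [0.575, -0.0126, 0.0806]
orientation: [0.727, 0.687, -0.0, -0.0]
wrist_force: [0.3, -0.2, 2.0]
gripper_width: 0.344
```

Request:
servo_tool([
  {"tx": 0,"ty": 0,"tz": 0,"spin": 0,"fingers": 25},
  {"tx": 0,"ty": 0,"tz": 0,"spin": 0,"fingers": 20},
])

```text
clock: 4.0
position: [0.575, -0.0126, 0.0806]
orientation: [0.727, 0.686, -0.0, 0.0]
wrist_force: [-0.4, -0.4, 1.2]
gripper_width: 0.339
```

```bash
python3 -c "
from h import *
s=sensors.read_state();print(s['position'],yaw(),s['wrist_force'],s['gripper_width'])
"
```

```text
[ 0.57502257 -0.01264503  0.0806359 ] 86.70690505518118 [-0.37037072 -0.39322544  1.21671638] 0.339104654797615
```

Centred grip with no side load. Now a firmer grip and a slow lift.

Request:
servo_tool([
  {"tx": 0,"ty": 0,"tz": 0,"spin": 0,"fingers": 20},
  {"tx": 0,"ty": 0,"tz": 0,"spin": 0,"fingers": 20},
  {"tx": 0,"ty": 0,"tz": -1,"spin": 0,"fingers": 20},
  {"tx": 0,"ty": 0,"tz": -2.5,"spin": 0,"fingers": 20},
  {"tx": 0,"ty": 0,"tz": -4,"spin": 0,"fingers": 20},
], grip_force=40)

```text
clock: 4.5
position: [0.575, -0.0126, 0.0842]
orientation: [0.727, 0.687, -0.0, -0.0]
wrist_force: [2.8, -0.2, -10.6]
gripper_width: 0.339
```

Request:
servo_tool([
  {"tx": 0,"ty": 0,"tz": -2,"spin": 0,"fingers": 20},
  {"tx": 0,"ty": 0,"tz": -4,"spin": 0,"fingers": 20},
  {"tx": 0,"ty": 0,"tz": -6,"spin": 0,"fingers": 20},
  {"tx": 0,"ty": 0,"tz": -8,"spin": 0,"fingers": 20},
  {"tx": 0,"ty": 0,"tz": -9.5,"spin": 0,"fingers": 20},
])

```text
clock: 5.0
position: [0.5749, -0.0126, 0.0942]
orientation: [0.727, 0.687, -0.0, -0.0]
wrist_force: [2.4, 1.4, -13.4]
gripper_width: 0.337
```

Request:
servo_tool([
  {"tx": 0,"ty": 0,"tz": 0,"spin": 0,"fingers": 20},
  {"tx": 0,"ty": 0,"tz": 0,"spin": 0,"fingers": 20},
])

```text
clock: 5.2
position: [0.5749, -0.0126, 0.0941]
orientation: [0.727, 0.687, -0.0, -0.0]
wrist_force: [2.7, 1.0, -13.0]
gripper_width: 0.34
```

```bash
python3 -c "
from h import *
s=sensors.read_state();print(s['position'],yaw(),s['wrist_force'],s['moment'],s['gripper_width'])
im=get_image('side')[:,:,::-1]; b=(220,150,380,270); cv2.imwrite('pics/side4.png',cv2.resize(im[b[1]:b[3],b[0]:b[2]],None,fx=5,fy=5))
"
```

```text
[ 0.57494134 -0.01261859  0.09406521] 86.70815820220128 [  2.71783565   0.97124582 -13.00538007] [ 0.23680291 -0.82819093 -0.00273558] 0.34042830582055944
```

View pics/side4.png

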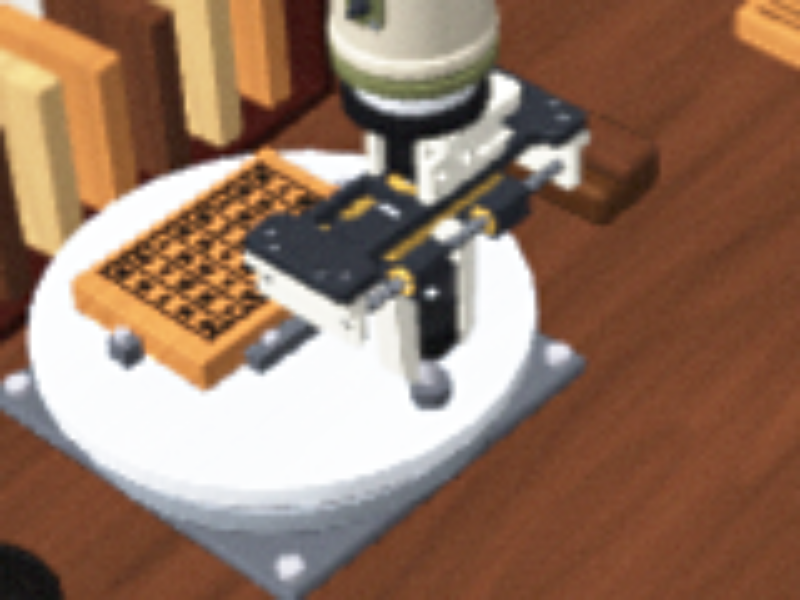

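Request:
servo_tool([
  {"tx": 1,"ty": 0,"tz": 0,"spin": 0.5,"fingers": 20},
  {"tx": 2,"ty": 0,"tz": 0,"spin": 1,"fingers": 20},
  {"tx": 4,"ty": 0.07,"tz": 0,"spin": 2,"fingers": 20},
  {"tx": 6,"ty": 0.16,"tz": 0,"spin": 3,"fingers": 20},
  {"tx": 8,"ty": 0.28,"tz": 0,"spin": 4,"fingers": 20},
])

```text
clock: 5.75
position: [0.5757, -0.0047, 0.0941]
orientation: [0.751, 0.66, -0.0, 0.0]
wrist_force: [3.6, -1.8, -13.0]
gripper_width: 0.334
```

```bash
cat > st.py <<'E'
from h import *
s=sensors.read_state();p=s['position'];v=p[:2]-C;a=np.arctan2(v[1],v[0]);f=s['wrist_force'];t=np.array([np.sin(a),-np.cos(a)])
print('t',s['clock'],'theta',np.degrees((A0-a)%(2*np.pi)).round(2),'yawturn',(86.7-yaw()).__round__(2),'r',np.hypot(*v).round(4),'z',p[2].round(4),'Ft',(f[:2]@t).round(1),'Fr',(f[:2]@v/np.hypot(*v)).round(1),'Fz',f[2].round(1),'g',s['gripper_width'].round(3))
E
python3 st.py
```

```text
Traceback (most recent call last):
  File "st.py", line 3, in <module>
    print('t',s['clock'],'theta',np.degrees((A0-a)%(2*np.pi)).round(2),'yawturn',(86.7-yaw()).__round__(2),'r',np.hypot(*v).round(4),'z',p[2].round(4),'Ft',(f[:2]@t).round(1),'Fr',(f[:2]@v/np.hypot(*v)).round(1),'Fz',f[2].round(1),'g',s['gripper_width'].round(3))
                                                                                                                                                                                                                                           ^^^^^^^^^^^^^^^^^^^^^^^^
AttributeError: 'float' object has no attribute 'round'
```

Moves freely (about 2 N tangential). On to about 25°.

Request:
servo_tool([
  {"tx": 4,"ty": 0.07,"tz": 0,"spin": 2,"fingers": 20},
  {"tx": 8,"ty": 0.28,"tz": 0,"spin": 4,"fingers": 20},
  {"tx": 12,"ty": 0.63,"tz": 0,"spin": 6,"fingers": 20},
  {"tx": 16,"ty": 1.12,"tz": 0,"spin": 8,"fingers": 20},
  {"tx": 20,"ty": 1.75,"tz": 0,"spin": 10,"fingers": 20},
])

```text
clock: 6.25
position: [0.5801, 0.0149, 0.0941]
orientation: [0.806, 0.592, -0.0, 0.0]
wrist_force: [4.1, -0.9, -13.4]
gripper_width: 0.334
```

Request:
servo_tool([
  {"tx": 4,"ty": 0.07,"tz": 0,"spin": 2,"fingers": 20},
  {"tx": 8,"ty": 0.28,"tz": 0,"spin": 4,"fingers": 20},
  {"tx": 12,"ty": 0.63,"tz": 0,"spin": 6,"fingers": 20},
  {"tx": 16,"ty": 1.12,"tz": 0,"spin": 8,"fingers": 20},
  {"tx": 20,"ty": 1.75,"tz": 0,"spin": 10,"fingers": 20},
])

```text
clock: 6.75
position: [0.5878, 0.0333, 0.0941]
orientation: [0.855, 0.519, -0.0, 0.0]
wrist_force: [4.3, -2.6, -12.7]
gripper_width: 0.334
```

```bash
sed -i "s/s\['gripper_width'\].round(3)/s['gripper_width']/" st.py; python3 st.py
```

```text
t 6.75 theta 23.99 yawturn 24.13 r 0.1147 z 0.0941 Ft -0.4 Fr -5.0 Fz -12.7 g 0.33435636020101406
```

Request:
servo_tool([
  {"tx": 0,"ty": 0,"tz": 1.1,"spin": 0,"fingers": 20},
  {"tx": 0,"ty": 0,"tz": 2.2,"spin": 0,"fingers": 20},
  {"tx": 0,"ty": 0,"tz": 2.3,"spin": 0,"fingers": 20},
  {"tx": 0,"ty": 0,"tz": 2.3,"spin": 0,"fingers": 38},
  {"tx": 0,"ty": 0,"tz": 2.3,"spin": 0,"fingers": 38},
])

```text
clock: 7.25
position: [0.5874, 0.0341, 0.0925]
orientation: [0.854, 0.521, 0.0, -0.0]
wrist_force: [-0.2, 0.3, 0.5]
gripper_width: 0.377
```

Request:
servo_tool([
  {"tx": 0,"ty": 0,"tz": 3,"spin": 0,"fingers": 38},
  {"tx": 0,"ty": 0,"tz": 5,"spin": 0,"fingers": 38},
])

```text
clock: 7.45
position: [0.5875, 0.0337, 0.087]
orientation: [0.854, 0.52, 0.0, 0.0]
wrist_force: [0.5, 0.1, 1.2]
gripper_width: 0.379
```

```bash
python3 st.py; python3 -c "
from h import *
im=get_image('side')[:,:,::-1]; b=(220,150,380,270); cv2.imwrite('pics/side5.png',cv2.resize(im[b[1]:b[3],b[0]:b[2]],None,fx=5,fy=5))
"
```

```text
t 7.45 theta 24.14 yawturn 23.98 r 0.1151 z 0.087 Ft 0.3 Fr -0.3 Fz 1.2 g 0.37894984038497587
```

View pics/side5.png

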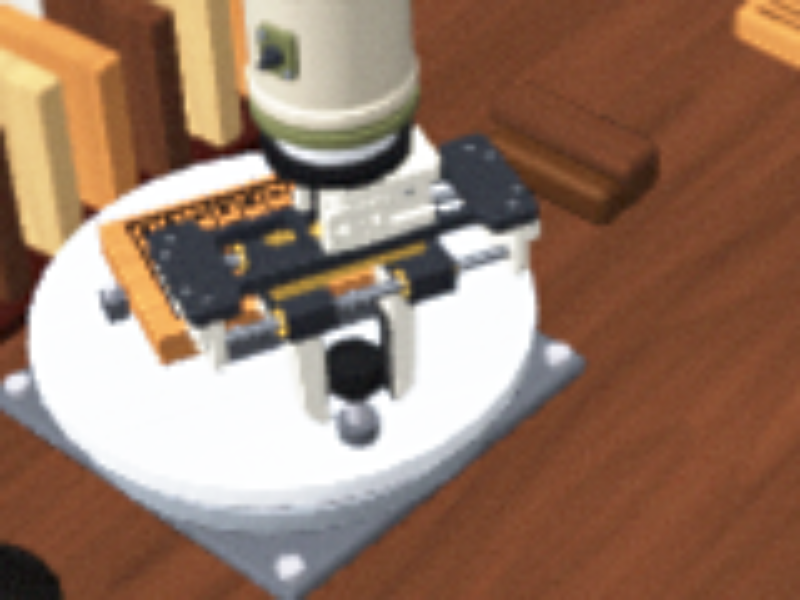

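The knob is still raised and loosely caged by the fingers. Now I'll push gently and watch the force.

Request:
servo_tool([
  {"tx": 1,"ty": 0,"tz": 0,"spin": 0.5,"fingers": 38},
  {"tx": 2,"ty": 0,"tz": 0,"spin": 1,"fingers": 38},
  {"tx": 3,"ty": 0.04,"tz": 0,"spin": 1.5,"fingers": 38},
  {"tx": 4,"ty": 0.07,"tz": 0,"spin": 2,"fingers": 38},
  {"tx": 5,"ty": 0.11,"tz": 0,"spin": 2.5,"fingers": 38},
])

```text
clock: 8.0
position: [0.5889, 0.0353, 0.0865]
orientation: [0.866, 0.501, -0.002, 0.001]
wrist_force: [-3.1, -9.5, 4.4]
gripper_width: 0.38
```

```bash
python3 st.py
```

```text
t 8.0 theta 25.17 yawturn 26.62 r 0.1147 z 0.0865 Ft -9.9 Fr -1.9 Fz 4.4 g 0.3798863664854705
```

Request:
servo_tool([
  {"tx": 1,"ty": 0,"tz": 0,"spin": 0.5,"fingers": 38},
  {"tx": 2,"ty": 0,"tz": 0,"spin": 1,"fingers": 38},
  {"tx": 3,"ty": 0.04,"tz": 0,"spin": 1.5,"fingers": 38},
  {"tx": 4,"ty": 0.07,"tz": 0,"spin": 2,"fingers": 38},
  {"tx": 5,"ty": 0.11,"tz": 0,"spin": 2.5,"fingers": 38},
])

```text
clock: 8.5
position: [0.5908, 0.0379, 0.0864]
orientation: [0.877, 0.481, -0.003, 0.002]
wrist_force: [-4.6, -12.8, 5.9]
gripper_width: 0.382
```

```bash
python3 st.py
```

```text
t 8.5 theta 26.76 yawturn 29.19 r 0.1143 z 0.0864 Ft -13.4 Fr -2.4 Fz 5.9 g 0.38244145843533384
```

```bash
python3 -c "
from h import *
im=get_image('side')[:,:,::-1]; b=(220,150,380,270); cv2.imwrite('pics/side6.png',cv2.resize(im[b[1]:b[3],b[0]:b[2]],None,fx=5,fy=5))
"; python3 st.py
```

```text
t 8.55 theta 27.01 yawturn 29.21 r 0.1143 z 0.0865 Ft -9.6 Fr -0.0 Fz 5.0 g 0.38476367121010213
```

View pics/side6.png

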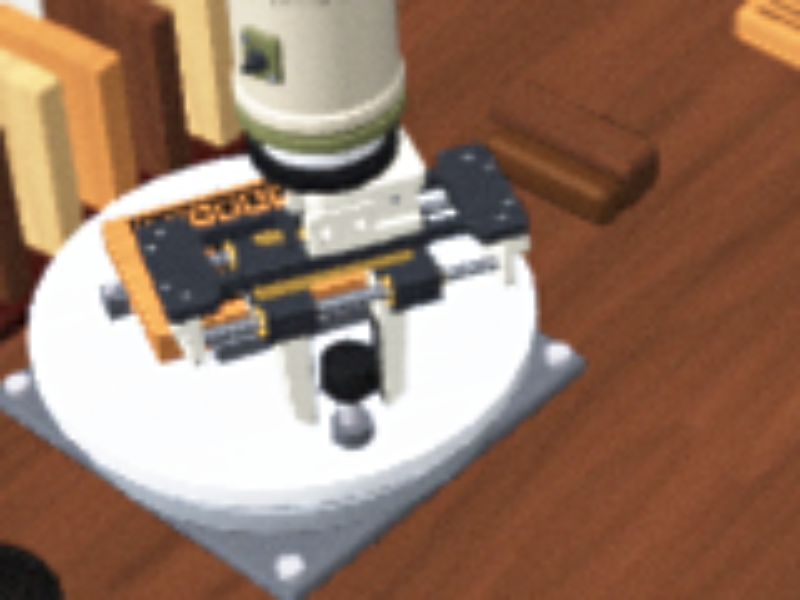

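Request:
servo_tool([
  {"tx": 0.5,"ty": 0,"tz": -0.4,"spin": 0.25,"fingers": 38},
  {"tx": 1,"ty": 0,"tz": -0.8,"spin": 0.5,"fingers": 38},
  {"tx": 1.5,"ty": 0.0,"tz": -1,"spin": 0.75,"fingers": 38},
  {"tx": 2,"ty": 0,"tz": -1,"spin": 1,"fingers": 38},
  {"tx": 2.5,"ty": 0,"tz": -1,"spin": 1.25,"fingers": 38},
])

```text
clock: 9.05
position: [0.5926, 0.0419, 0.087]
orientation: [0.882, 0.472, -0.002, 0.001]
wrist_force: [-2.6, -8.3, -2.8]
gripper_width: 0.38
```

```bash
python3 st.py
```

```text
t 9.05 theta 28.94 yawturn 30.36 r 0.1148 z 0.087 Ft -8.4 Fr -2.2 Fz -2.8 g 0.37989859786023367
```

Request:
servo_tool([
  {"tx": 0.5,"ty": 0,"tz": 0,"spin": 0.25,"fingers": 38},
  {"tx": 1,"ty": 0,"tz": 0,"spin": 0.5,"fingers": 38},
  {"tx": 1.5,"ty": 0.0,"tz": 0,"spin": 0.75,"fingers": 38},
  {"tx": 2,"ty": 0,"tz": 0,"spin": 1,"fingers": 38},
  {"tx": 2.5,"ty": 0,"tz": 0,"spin": 1.25,"fingers": 38},
])

```text
clock: 9.55
position: [0.594, 0.0439, 0.087]
orientation: [0.887, 0.462, -0.002, 0.001]
wrist_force: [-1.9, -7.8, -2.9]
gripper_width: 0.379
```

```bash
python3 st.py
```

```text
t 9.55 theta 30.16 yawturn 31.61 r 0.1147 z 0.087 Ft -7.6 Fr -2.7 Fz -2.9 g 0.3789665591231819
```

Request:
servo_tool([
  {"tx": 0.5,"ty": 0,"tz": 0,"spin": 0.25,"fingers": 38},
  {"tx": 1,"ty": 0,"tz": 0,"spin": 0.5,"fingers": 38},
  {"tx": 1.5,"ty": 0.0,"tz": 0,"spin": 0.75,"fingers": 38},
  {"tx": 2,"ty": 0,"tz": 0,"spin": 1,"fingers": 38},
  {"tx": 2.5,"ty": 0,"tz": 0,"spin": 1.25,"fingers": 38},
])

```text
clock: 10.05
position: [0.5954, 0.046, 0.087]
orientation: [0.892, 0.453, -0.002, 0.001]
wrist_force: [-2.1, -7.3, -1.8]
gripper_width: 0.383
```

```bash
python3 st.py
```

```text
t 10.05 theta 31.42 yawturn 32.86 r 0.1147 z 0.087 Ft -7.2 Fr -2.4 Fz -1.8 g 0.3829503451571383
```

Request:
servo_tool([
  {"tx": 0.5,"ty": 0,"tz": 0,"spin": 0.25,"fingers": 38},
  {"tx": 1,"ty": 0,"tz": 0,"spin": 0.5,"fingers": 38},
  {"tx": 1.5,"ty": 0.0,"tz": 0,"spin": 0.75,"fingers": 38},
  {"tx": 2,"ty": 0,"tz": 0,"spin": 1,"fingers": 38},
  {"tx": 2.5,"ty": 0,"tz": 0,"spin": 1.25,"fingers": 38},
])

```text
clock: 10.55
position: [0.5969, 0.048, 0.087]
orientation: [0.897, 0.443, -0.002, 0.001]
wrist_force: [-2.1, -5.9, -2.7]
gripper_width: 0.381
```

```bash
python3 st.py
```

```text
t 10.55 theta 32.65 yawturn 34.11 r 0.1147 z 0.087 Ft -6.0 Fr -1.7 Fz -2.7 g 0.3807787972208437
```

Request:
servo_tool([
  {"tx": 0.5,"ty": 0,"tz": 0,"spin": 0.25,"fingers": 38},
  {"tx": 1,"ty": 0,"tz": 0,"spin": 0.5,"fingers": 38},
  {"tx": 1.5,"ty": 0.0,"tz": 0,"spin": 0.75,"fingers": 38},
  {"tx": 2,"ty": 0,"tz": 0,"spin": 1,"fingers": 38},
  {"tx": 2.5,"ty": 0,"tz": 0,"spin": 1.25,"fingers": 38},
])

```text
clock: 11.05
position: [0.5984, 0.05, 0.087]
orientation: [0.901, 0.433, -0.002, 0.001]
wrist_force: [-3.1, -7.4, -2.9]
gripper_width: 0.379
```

```bash
python3 st.py
```

```text
t 11.05 theta 33.91 yawturn 35.36 r 0.1147 z 0.087 Ft -7.8 Fr -2.0 Fz -2.9 g 0.3789107528905663
```

Request:
servo_tool([
  {"tx": 0.5,"ty": 0,"tz": 0,"spin": 0.25,"fingers": 38},
  {"tx": 1,"ty": 0,"tz": 0,"spin": 0.5,"fingers": 38},
  {"tx": 1.5,"ty": 0.0,"tz": 0,"spin": 0.75,"fingers": 38},
  {"tx": 2,"ty": 0,"tz": 0,"spin": 1,"fingers": 38},
  {"tx": 2.5,"ty": 0,"tz": 0,"spin": 1.25,"fingers": 38},
])

```text
clock: 11.55
position: [0.5999, 0.0519, 0.087]
orientation: [0.906, 0.423, -0.002, 0.001]
wrist_force: [-2.4, -7.3, -2.7]
gripper_width: 0.377
```

```bash
python3 st.py
```

```text
t 11.55 theta 35.1 yawturn 36.61 r 0.1146 z 0.087 Ft -7.2 Fr -2.6 Fz -2.7 g 0.37729856125504113
```

Request:
servo_tool([
  {"tx": 0.5,"ty": 0,"tz": 0,"spin": 0.25,"fingers": 38},
  {"tx": 1,"ty": 0,"tz": 0,"spin": 0.5,"fingers": 38},
  {"tx": 1.5,"ty": 0.0,"tz": 0,"spin": 0.75,"fingers": 38},
  {"tx": 2,"ty": 0,"tz": 0,"spin": 1,"fingers": 38},
  {"tx": 2.5,"ty": 0,"tz": 0,"spin": 1.25,"fingers": 38},
])

```text
clock: 12.05
position: [0.6014, 0.0538, 0.0869]
orientation: [0.911, 0.413, -0.002, 0.001]
wrist_force: [-2.2, -6.5, -2.7]
gripper_width: 0.38
```

```bash
python3 st.py
```

```text
t 12.05 theta 36.34 yawturn 37.86 r 0.1146 z 0.0869 Ft -6.4 Fr -2.4 Fz -2.7 g 0.38027575646768674
```

Request:
servo_tool([
  {"tx": 0.5,"ty": 0,"tz": 0,"spin": 0.25,"fingers": 38},
  {"tx": 1,"ty": 0,"tz": 0,"spin": 0.5,"fingers": 38},
  {"tx": 1.5,"ty": 0.0,"tz": 0,"spin": 0.75,"fingers": 38},
  {"tx": 2,"ty": 0,"tz": 0,"spin": 1,"fingers": 38},
  {"tx": 2.5,"ty": 0,"tz": 0,"spin": 1.25,"fingers": 38},
])

```text
clock: 12.55
position: [0.6031, 0.0557, 0.087]
orientation: [0.915, 0.403, -0.002, 0.001]
wrist_force: [-2.5, -7.5, -2.5]
gripper_width: 0.381
```

```bash
python3 st.py
```

```text
t 12.55 theta 37.6 yawturn 39.11 r 0.1146 z 0.087 Ft -7.3 Fr -3.0 Fz -2.5 g 0.38097635861567325
```

Request:
servo_tool([
  {"tx": 0.5,"ty": 0,"tz": 0,"spin": 0.25,"fingers": 38},
  {"tx": 1,"ty": 0,"tz": 0,"spin": 0.5,"fingers": 38},
  {"tx": 1.5,"ty": 0.0,"tz": 0,"spin": 0.75,"fingers": 38},
  {"tx": 2,"ty": 0,"tz": 0,"spin": 1,"fingers": 38},
  {"tx": 2.5,"ty": 0,"tz": 0,"spin": 1.25,"fingers": 38},
])

```text
clock: 13.05
position: [0.6048, 0.0577, 0.0869]
orientation: [0.919, 0.393, -0.002, 0.001]
wrist_force: [-1.7, -5.3, -3.0]
gripper_width: 0.381
```

```bash
python3 st.py;python3 -c "
from h import *
im=get_image('side')[:,:,::-1]; b=(220,150,380,270); cv2.imwrite('pics/side7.png',cv2.resize(im[b[1]:b[3],b[0]:b[2]],None,fx=5,fy=5))
"
```

```text
t 13.05 theta 38.9 yawturn 40.36 r 0.1146 z 0.0869 Ft -5.1 Fr -2.3 Fz -3.0 g 0.38088625762262623
```

View pics/side7.png

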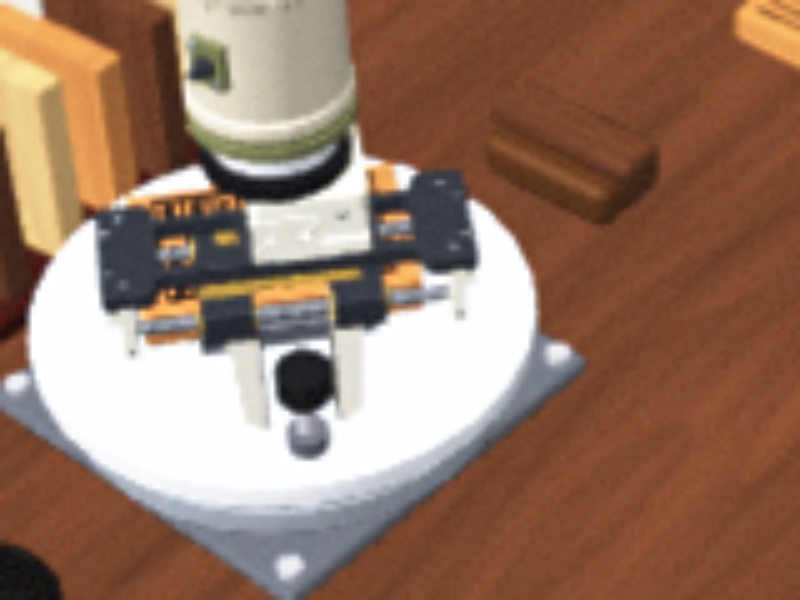

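Still riding on the plate: the gap under the knob is visible. Continuing.

Request:
servo_tool([
  {"tx": 0.5,"ty": 0,"tz": 0,"spin": 0.25,"fingers": 38},
  {"tx": 1,"ty": 0,"tz": 0,"spin": 0.5,"fingers": 38},
  {"tx": 1.5,"ty": 0.0,"tz": 0,"spin": 0.75,"fingers": 38},
  {"tx": 2,"ty": 0,"tz": 0,"spin": 1,"fingers": 38},
  {"tx": 2.5,"ty": 0,"tz": 0,"spin": 1.25,"fingers": 38},
])

```text
clock: 13.6
position: [0.6084, 0.0626, 0.0881]
orientation: [0.923, 0.384, 0.001, -0.0]
wrist_force: [0.2, 0.2, -0.4]
gripper_width: 0.381
```

```bash
python3 st.py
```

```text
t 13.6 theta 41.94 yawturn 41.48 r 0.1154 z 0.0881 Ft 0.2 Fr -0.0 Fz -0.4 g 0.3808245309022562
```

```bash
python3 -c "
from h import *
im=get_image('side')[:,:,::-1]; b=(220,150,380,270); cv2.imwrite('pics/side8.png',cv2.resize(im[b[1]:b[3],b[0]:b[2]],None,fx=5,fy=5))
"; python3 st.py
```

```text
t 13.65 theta 41.91 yawturn 41.51 r 0.1154 z 0.0881 Ft -0.2 Fr 0.4 Fz -0.3 g 0.3747985497665896
```

View pics/side8.png

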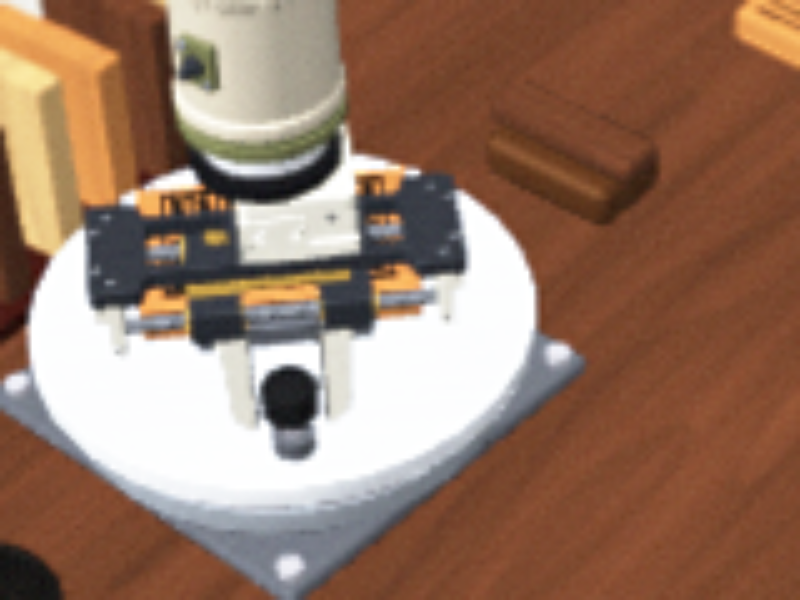

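The knob dropped and the force vanished. It now overlaps the bush as it did when home. I'll open and retreat straight up, then measure.

Request:
servo_tool([
  {"tx": 0,"ty": 0,"tz": 0,"spin": 0,"fingers": 60},
  {"tx": 0,"ty": 0,"tz": 0,"spin": 0,"fingers": 75},
  {"tx": 0,"ty": 0,"tz": 0,"spin": 0,"fingers": 75},
  {"tx": 0,"ty": 0,"tz": -15,"spin": 0,"fingers": 75},
  {"tx": 0,"ty": 0,"tz": -45,"spin": 0,"fingers": 75},
])

```text
clock: 14.15
position: [0.6067, 0.0617, 0.1323]
orientation: [0.923, 0.385, -0.002, -0.001]
wrist_force: [0.8, -0.0, 1.4]
gripper_width: 0.735
```

Request:
servo_tool([
  {"tx": 0,"ty": 0,"tz": -50,"spin": 0,"fingers": 75},
  {"tx": 0,"ty": 0,"tz": -100,"spin": 0,"fingers": 75},
  {"tx": 0,"ty": -50,"tz": -120,"spin": 0,"fingers": 75},
  {"tx": 0,"ty": -100,"tz": -120,"spin": 0,"fingers": 75},
  {"tx": 0,"ty": -100,"tz": -120,"spin": 0,"fingers": 75},
])

```text
clock: 14.65
position: [0.5332, 0.1372, 0.2556]
orientation: [0.922, 0.388, 0.001, -0.0]
wrist_force: [0.5, -0.9, -0.6]
gripper_width: 0.749
```

```bash
python3 -c "
from h import *
for n in('side','top'):
    im=get_image(n)[:,:,::-1]; cv2.imwrite('pics/%s9.png'%n,im); b=(200,140,360,290) if n=='side' else (220,140,400,275); cv2.imwrite('pics/%s9z.png'%n,cv2.resize(im[b[1]:b[3],b[0]:b[2]],None,fx=4,fy=4))
"; python3 st.py
```

```text
t 14.75 theta 41.56 yawturn 41.33 r 0.2165 z 0.2543 Ft 0.1 Fr -0.1 Fz 0.4 g 0.7482893070875672
```

View pics/side9z.png

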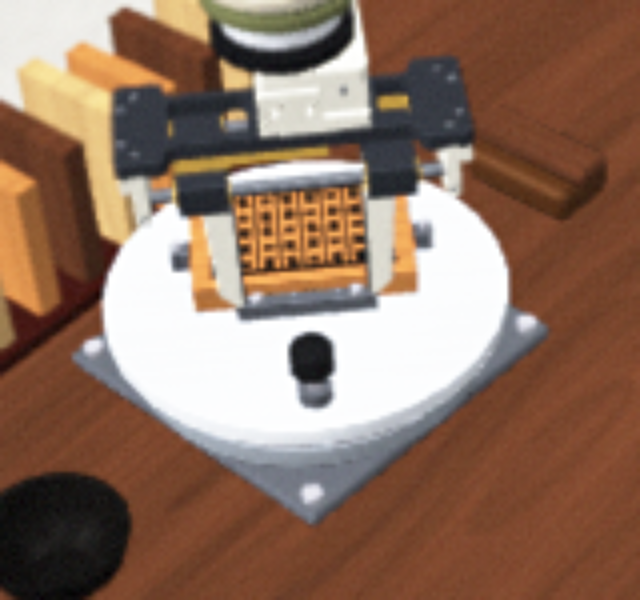

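View pics/top9z.png

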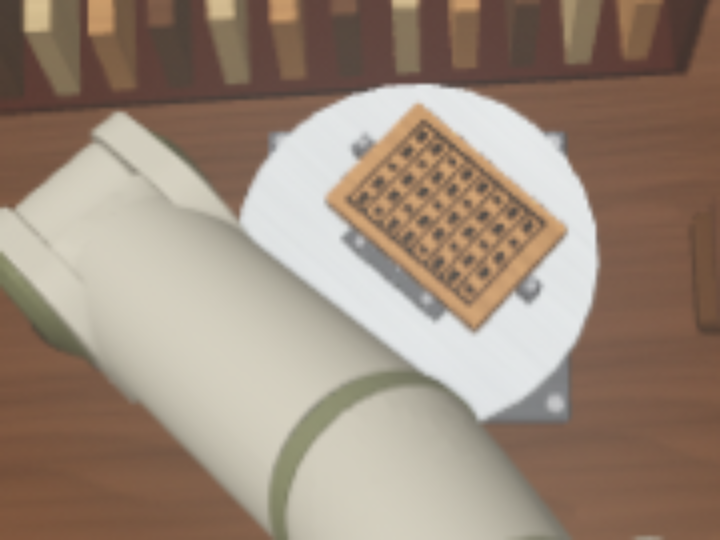

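```bash
python3 -c "
from h import *
for f,b in(('side0',(290,200,325,245)),('side9',(262,212,298,250))):
    im=cv2.imread('pics/%s.png'%f); w=im[b[1]:b[3],b[0]:b[2]].max(2)
    d=(w<70).astype(np.uint8); k,l,st,ce=cv2.connectedComponentsWithStats(d); i=1+st[1:,4].argmax(); print(f,st[i]+[b[0],b[1],0,0,0],ce[i]+b[:2])
for th in(0,39,40,41,42):
  for z in(.101,.104,.112):
    a=A0-np.radians(th); print(th,z,proj('side',[[*(C+.115*np.array([np.cos(a),np.sin(a)])),z]]).round(1))
im=cv2.imread('pics/top9.png')
# block long edge direction from top view near edge
P=[plane('top',(220+(327+0)/4,140+203/4),.09),plane('top',(220+476/4,140+328/4),.09)]
d=P[1]-P[0]; print(np.degrees(np.arctan2(d[1],d[0])))
P=[plane('top',(265+168/5,150+290/5),.09),plane('top',(265+421/5,150+292/5),.09)]
d=P[1]-P[0]; print(np.degrees(np.arctan2(d[1],d[0])))
"
```

```text
side0 [301 214  10  12 104] [305.33653846 219.22115385]
side9 [273 224  10  12 105] [277.53333333 229.39047619]
0 0.101 [[305.2 219.1]]
0 0.104 [[305.1 218.3]]
0 0.112 [[305.  216.1]]
39 0.101 [[279.7 229.1]]
39 0.104 [[279.6 228.2]]
39 0.112 [[279.4 226. ]]
40 0.101 [[279.  229.2]]
40 0.104 [[278.9 228.3]]
40 0.112 [[278.7 226.1]]
41 0.101 [[278.2 229.3]]
41 0.104 [[278.1 228.4]]
41 0.112 [[277.9 226.2]]
42 0.101 [[277.4 229.3]]
42 0.104 [[277.4 228.5]]
42 0.112 [[277.1 226.3]]
-134.68477857918734
-94.01016241476428
```

```bash
python3 -c "
from rig import sensors,ticket
s=sensors.read_state();print(s['clock'],s['wrist_force'],abs(s['joint_vel']).max())
print(ticket.sign_off())"
```

```text
14.75 [ 0.08795864 -0.01195855  0.3798919 ] 0.04154364914165888
the job is handed in; nothing more can be done
None
```

View pics/side9.png

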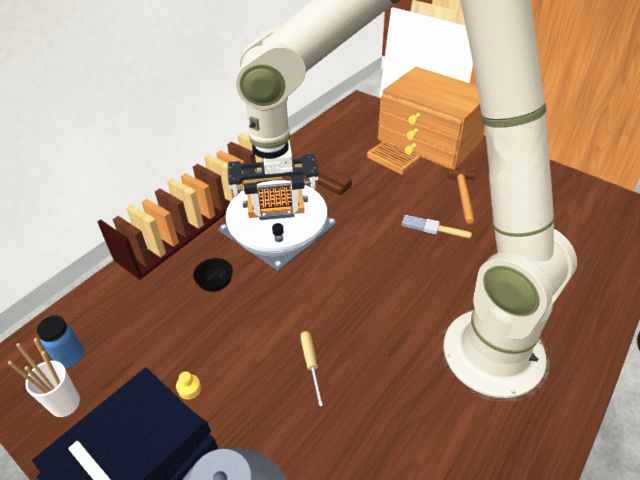

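The plunger is home in the next hole on the ink-bowl (+y) side, about 41° from where it started. The job was handed in at 14.75 s, with the gripper clear above the bench.

**What I did:** I gripped the knob, lifted it 13.5 mm and turned it 24° towards the bowl. I then lowered the pin onto the plate, loosened the fingers to a cage and pushed gently until the pin dropped. The side push peaked at about 13 N early on and ran at 5–8 N after that.

**Last checks:**
- **Pin home:** in the side view the knob sits at (277.5, 229.4). That fits a centre height of 0.101 m, the same as at the start. Riding between holes would put it about 3 pixels higher.
- **Right hole:** the printing block's edge in the top view had turned about 40.7°. The knob's pixel position suggests 41–42°, so the two differ slightly. Both lie inside the 32–48° range of the first hole.
- **Nothing else touched:** wrist force was near zero after release. In the last side view the bowl, tools, paperweight and rubbing pad look to be where they started. I judged that by eye, and the spare block was not checked separately.

I did not push the disc afterwards to test the lock by force. The evidence for it is the knob height and the sudden loss of push force when the pin dropped.

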